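# Let the pipe down on its rests with the jack's release valve

## Task

The jack is holding the flanged pipe up above its two vee rests. With light pushes on the lever's upright pin (push it, do not clamp it, never harder than about 2 kg), crack the release valve open just far enough that the pipe sinks slowly, taking some five seconds or more and never dropping, until it lies in the rests; then push the lever back until the valve is fully shut again. Do not touch the pipe, and leave the things lying around where they are.

Things in the scene. Friction and masses are not known exactly. Their poses are not given: they have to be found in the camera images.
- jack: Hydraulic pipe jack, fixed: grey cylinder and pump block on a steel plate 290 x 260 x 12 mm. Origin: under the plate's centre, on the table; z up. +x goes from the pump block (76 x 70, top 75 mm high, centre at x -75) to the cylinder (x +70 mm). Above that the pipe lies along y: 60 mm thick, 290 long, flange 100 mm wide at its -y end; raised, its top is at most 280 mm above the table.
- valve_axis (a point): Point on the upright axis of the release valve, on the pump block 80 mm from the jack's origin along its -x, at half the height of the lever's pin (119 mm above the table).
- lever_pin (a point): Centre of the upright steel pin at the outer end of the valve lever: 16 mm in diameter, standing 50 mm above the lever arm (94 to 144 mm above the table), clear all round; this point is about half-way up. It turns about valve_axis at radius 90 mm. Shut, it lies from the axis along the jack's +y; opening takes it anticlockwise seen from above, at first towards the jack's -x.
- release (a joint): Lever angle in rad: 0 = shut on a hard seat, growing anticlockwise from above, far stop 1.2. Stiff, stays where left. The pin needs 1 to 5 N to open, 4 to 9 N to close, most near the seat; over 25 N damages it. Between 0.15 and 0.8 rad, depending on the load, the pipe begins to sink; each 0.05 rad more adds 15 to 20 mm/s; closing slows and stops it.
- ram (a joint): Height of the ram and pipe above the rests in m: 0 = lying in the rests, at the start 0.05 to 0.08.
- pipe_mid (a point): Middle of the pipe, on its axis, above the cylinder; 165 mm above the table when the pipe lies in its rests.
- hammer: Loose hammer lying on the table, about 260 mm long, wooden handle; a bystander. Origin: centre of its underside.
- brush: Loose brush lying on the table, about 200 mm long, wooden handle; a bystander. Origin: centre of its underside.
- tin: Loose closed metal tin 74 mm in diameter, 90 mm high; a bystander. Origin: centre of its underside.
- offcut: Loose short length of steel tube 60 mm in diameter, 50 mm high, standing on end; a bystander. Origin: centre of its underside.

How it is judged (in metres and radians):
On the way, in this order (a step that is already met when the one before it is completed fails the run):
1. the valve is cracked and the pipe has begun to sink, still well above the rests (distance of pipe_mid from where it was at the start of the episode above 0.008 m and value of joint ram above 0.015 m and value of joint release above 0.06 rad), for 0.05 s.
2. the pipe lies in the rests (value of joint ram below 0.003 m), for 0.2 s.
At the end, for the whole second after the job is handed in: The pipe lies in the rests (within 3 mm) and at rest, and the valve is shut again (within 0.06 rad of its seat) (value of joint ram below 0.003 m and value of joint release below 0.06 rad and linear speed of ram below 0.005 m/s and velocity of joint release below 0.05 rad/s); the robot touches nothing.
It fails at once if the pipe comes down faster than 35 mm/s (velocity of joint ram below -0.035 m/s).
It fails at once if the lever is pressed with more than 25 N (contact force between any of the fingers, the arm and release above 25 N).
It fails at once if the pipe or ram is touched (contact force between any of the fingers, the arm and ram above 2 N).
It fails at once if a bystander is moved by more than 20 mm (distance of any of hammer, brush, tin, offcut from where it was at the start of the episode above 0.02 m).
It also fails if it takes over 72 s, if anything falls off the work surface, if the arm or the gripper's body presses on something with over 40 N, if the wrist force passes 120 N, or if a joint passes its speed limit or range.

## Robot

A 6-joint arm with a two-finger parallel gripper is mounted at the origin on the work surface. World frame = base frame: x ahead of the robot, y to its left, z up, the work surface at z = 0. Lengths are in m, angles in degrees, forces in N, time in s.
With the tool pointing down it reaches from about 0.25 to 0.725 m from the base axis. Payload 9.7 kg.
Tool frame: the origin (TCP) lies at the centre of the arm's flange, where the gripper is bolted on; the fingertips stand 173 mm ahead of it and the grasp point (between the pads) lies 155 mm ahead of it; z points along the fingers, y is the line along which they close (so a half turn about z gives the same grasp; the last joint's range is limited). The gripper opens to 85 mm and grips with 20 to 120 N. Pads are 22 mm wide; open, the fingers measure 114 mm over their backs; the gripper's body (76 mm by 85 mm) begins 54 mm behind the grasp point. The pads swing forward as they close: fully open they stand 13 mm farther back than shut.
Start: joints at [-71.849, 4.979, 10.078, 95.1, 0, 90], TCP at [0.171, -0.523, 0.405] pointing down, gripper open.
Joint ranges: [-179.16, 179.16], [-48.56, 103.87], [-65.8, 70.77], [-126.05, 130.52], [-82.76, 87.17], [-180, 180]. Speed limits (degrees/s): [127.2, 127.2, 147.25, 180, 180, 180].

## Interface

Orientations are given as [roll, pitch, yaw] about the fixed x, y, z axes, in that order (R = Rz(yaw) Ry(pitch) Rx(roll)).
In Python, from workcell import monitor, camera, get_calibration, bot gives the robot as it stands.
- The arm moves only by the tool carry_out, never from a script. Its argument "targets" is text: rows parted by semicolons, each of 7 numbers parted by spaces: the shift along the tool's x, y, z in units of 0.04 m (1.0 is 0.04 m), then the turn, a rotation vector about the tool's x, y, z in units of 0.1 rad (1.0 is 0.1 rad), then the opening, from -1 (shut) to 1 (fully open), so that 0 is half open. A call has exactly 8 rows; each row shifts and turns the commanded pose from where the row before left it, along the tool's axes as they then stand; what a row does not reach is not made up. A row lasts 1/12 s, in which the tool goes at most 41.7 mm and 7.16 degrees, less where a joint would pass 70% of its speed; a pose out of reach is approached as far as the arm can. A call with a number of a shift or a turn outside -1 to 1 is refused whole. A call with a gripper value outside its range is refused whole. The fingers move at their own pace and stop on an object; "newtons" is the grip in N (left out, the last holds). Time passes only in rows, so rows that do not move let the fingers close, or fill a call up. It gives the time, the measured TCP pose, the force, the opening and the grip force at its end, in the units of the state.
- monitor.get_obs(): the state, without advancing time (a new reading comes with each control period).
- camera(name): name is "scene" or "top" or "wrist"; returns the picture (480x640x3 uint8, red, green, blue); there is no depth.
- get_calibration(name): a dict with "fx", "fy", "cx", "cy" (pixels), "view" (4x4, takes a point from world to camera coordinates). Camera axes: x right, y down, z forward; pixel columns grow to the right and rows downward; lengths in m; the calibration is good to about 2 mm. A picture is of the moment at which its call begins: read the wrist's pose just before it. get_calibration takes no time and is no camera call; for the wrist camera it gives the pose at the moment of the call.
- bot.job_done(): hands the job in; it is judged then, once.
The state is a dict: "time": time; "q": joint angles; "qd": joint speeds; "joint_efforts": joint torques, N m; "ee_pos": TCP position; "tcp_rot": TCP orientation; "wrist_force": force on the tool from outside, world axes, zero at the start; "torque": the same for the moment, N m; "opening": finger opening in m; "grasp_force": force on a finger pad.
Only numpy, scipy, OpenCV 4.12 (cv2) and the standard library are available. Lean on these libraries where they do the work, as an engineer would, in place of code of your own. Each camera call takes 0.05 s, during which the arm holds its last target. There are 200 camera calls.

## Working session

There is one attempt and no reset: what is moved stays moved. The work goes in short steps, Python scripts to look and compute and a tool call to move; the robot and the scene stay as the last step left them, time stands still between calls to the robot, and variables do not carry over. Pictures are saved under pics/ and viewed, at most 10 in all, crops included, and the job is handed in when it is done.

Besides the shell and the picture viewer there is one more tool, called after "Request:" as name(argument=value, ...) on one line, values as JSON. carry_out: Moves the arm, as the interface text tells. Shifts and turns lie within -1 to 1; 1 stands for 0.04 m of shift or 0.1 rad of turn. Its arguments: {"type":"object","properties":{"targets":{"type":"string"},"newtons":{"type":"number"}},"required":["targets"]}

```bash
mkdir -p pics
python3 - <<'E'
from workcell import monitor, camera, get_calibration, bot
import cv2,json
for n in ["top","scene"]:
    im=camera(n); cv2.imwrite(f"pics/{n}0.png",im[:,:,::-1]); c=get_calibration(n); print(n,c)
o=monitor.get_obs(); print(o)
E
```

```text
top {'fx': 472.3495349096158, 'fy': 472.3495349096158, 'cx': 322.4203055537586, 'cy': 240.5905653539481, 'view': array([[ 0.02622085, -0.99933201,  0.02545576,  0.0021887 ],
       [-0.98621042, -0.03002227, -0.16275034,  0.62843614],
       [ 0.16340586, -0.02083728, -0.98633885,  0.98755104],
       [ 0.        ,  0.        ,  0.        ,  1.        ]])}
scene {'fx': 554.3379715553908, 'fy': 554.3379715553908, 'cx': 325.7087429846417, 'cy': 230.75851231015082, 'view': array([[ 0.53322592,  0.84578561, -0.01779957, -0.35519824],
       [ 0.62780064, -0.40972499, -0.66180948, -0.30951812],
       [-0.56704186,  0.34171938, -0.74946073,  1.37023219],
       [ 0.        ,  0.        ,  0.        ,  1.        ]])}
{'time': 0.1, 'q': array([-7.18504762e+01,  5.00942031e+00,  1.00395888e+01,  9.50989714e+01,
        4.68784268e-04,  9.00004266e+01]), 'qd': array([-0.06707636,  0.007367  ,  0.02829016, -0.05028304,  0.02085363,
       -0.01020914]), 'joint_efforts': array([-6.76369655e-04, -5.21561694e+01,  4.65654230e+01,  1.61354587e-02,
        8.00741020e-07,  1.78078130e-05]), 'ee_pos': array([ 0.17132855, -0.52264718,  0.40404504]), 'tcp_rot': array([-1.79931197e+02, -4.68271642e-04,  1.81490966e+01]), 'wrist_force': array([-1.00208277,  0.37496064,  0.655981  ]), 'torque': array([-0.00947895, -0.01617058, -0.01722301]), 'grasp_force': 0.0, 'opening': 0.08498496544797154}
```

View pics/top0.png

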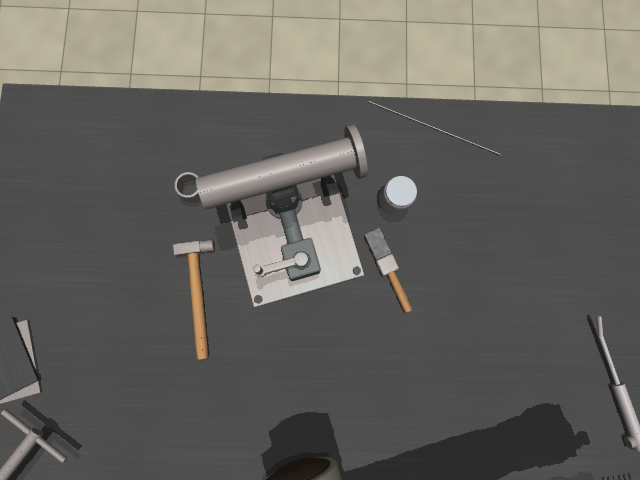

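View pics/scene0.png

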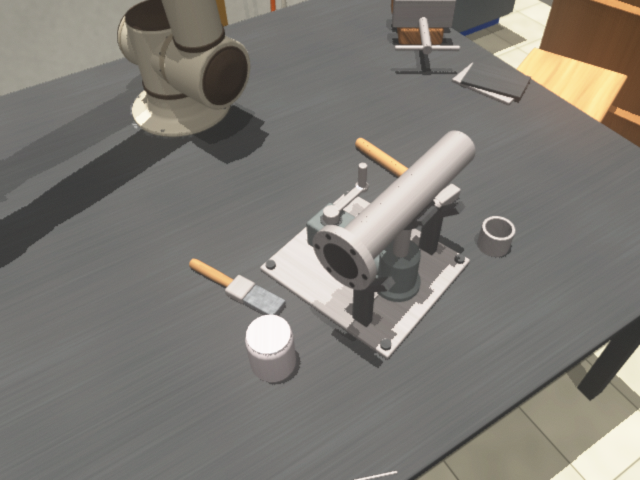

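The top view shows the pin at about (258,270), the valve hub at (301,260), and plate bolts at (258,299) and (357,271). The pipe lies beyond them, and the hammer is left at (195,300). In the scene view the pin runs from (363,167) to (363,186). I'll cast rays.

```bash
cat > h.py <<'E'
import numpy as np
from workcell import get_calibration
def ray(n,u,v,c=None):
    c=c or get_calibration(n); V=c["view"]; R=V[:3,:3]
    return -R.T@V[:3,3], R.T@np.array([(u-c["cx"])/c["fx"],(v-c["cy"])/c["fy"],1])
def onz(n,u,v,z,c=None):
    o,d=ray(n,u,v,c); return o+d*(z-o[2])/d[2]
def tri(r1,r2):
    (a,d),(b,e)=r1,r2; s=np.linalg.lstsq(np.c_[d,-e],b-a,rcond=None)[0]
    p,q=a+s[0]*d,b+s[1]*e; return (p+q)/2,np.linalg.norm(p-q)
E
python3 - <<'E'
import cv2,numpy as np
from h import *
np.set_printoptions(precision=4,suppress=True)
print("pin top",onz("top",258,268,.144),onz("scene",363,167,.144),tri(ray("top",258,268),ray("scene",363,167)))
print("hub",onz("top",301,260,.1),tri(ray("top",301,260),ray("scene",332,214)))
print("bolts",[onz("top",u,v,.02) for u,v in((258,299),(357,271))],[onz("scene",u,v,.02) for u,v in((270,265),(460,258),(386,344))])
print("hammer",[onz("top",u,v,.02) for u,v in((195,247),(202,357))])
a=cv2.imread("pics/top0.png")[220:320,210:350]; b=cv2.imread("pics/scene0.png")[140:240,300:440]
cv2.imwrite("pics/c0.png",np.vstack([cv2.resize(x,None,fx=3,fy=3,interpolation=2) for x in(a,b)])[:600])
E
```

```text
pin top [0.5541 0.1477 0.144 ] [0.5598 0.1493 0.144 ] (array([0.5555, 0.15  , 0.14  ]), np.float64(0.0040760615684571665))
hub [0.5778 0.0645 0.1   ] (array([0.5805, 0.0667, 0.0869]), np.float64(0.00433991127842573))
bolts [array([0.498 , 0.1585, 0.02  ]), array([ 0.5665, -0.0602,  0.02  ])] [array([ 0.5735, -0.0611,  0.02  ]), array([0.7488, 0.2382, 0.02  ]), array([0.8189, 0.0195, 0.02  ])]
hammer [array([0.61  , 0.3052, 0.02  ]), array([0.3701, 0.2733, 0.02  ])]
```

View pics/c0.png

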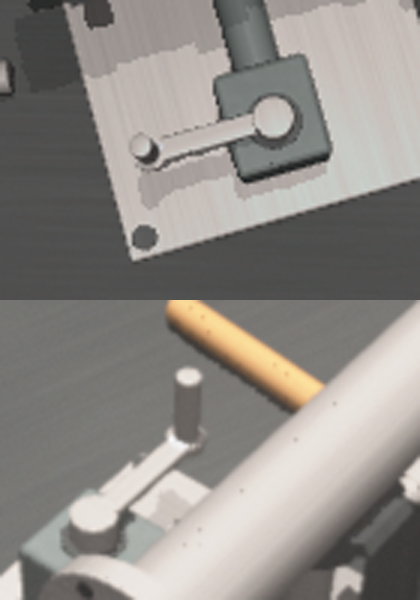

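Everything agrees: the pin is at about (0.555, 0.150), the axis at (0.582, 0.0645) with radius 0.09, and the jack yaw is about 17.5°. The plan is to straddle the pin with a loose fork, tool y along the push direction (yaw 107.5). First I'll go above the pin.

Request:
carry_out(targets="0.6 -0.54 0 0 0 0 0;0.6 -0.54 0 0 0 0 0;0.6 -0.54 0 0 0 0 0;0.6 -0.54 0 0 0 0 0;0.6 -0.54 0 0 0 0 0;0.6 -0.54 0 0 0 0 0;0.6 -0.54 0 0 0 0 0;0.6 -0.54 0 0 0 0 0")

```text
time: 0.77
ee_pos: [0.3003, -0.2972, 0.4045]
tcp_rot: [-180.0, 0.0, 18.1]
wrist_force: [1.2, 0.1, -0.6]
opening: 0.0426
grasp_force: 0.0
```

Request:
carry_out(targets="0.6 -0.54 0 0 0 0 0;0.6 -0.54 0 0 0 0 0;0.6 -0.54 0 0 0 0 0;0.6 -0.54 0 0 0 0 0;0.6 -0.54 0 0 0 0 0;0.6 -0.54 0 0 0 0 0;0.6 -0.54 0 0 0 0 0;0.6 -0.54 0 0 0 0 0")

```text
time: 1.43
ee_pos: [0.429, -0.073, 0.4045]
tcp_rot: [-180.0, 0.0, 18.2]
wrist_force: [-0.1, -0.9, 0.2]
opening: 0.0428
grasp_force: 0.0
```

Request:
carry_out(targets="0.6 -0.54 0 0 0 0 0;0.6 -0.54 0 0 0 0 0;0.6 -0.54 0 0 0 0 0;0.6 -0.54 0 0 0 0 0;0.6 -0.54 0 0 0 0 0;0.6 -0.54 0 0 0 0 0;0.6 -0.54 0 0 0 0 0;0.6 -0.54 0 0 0 0 0")

```text
time: 2.1
ee_pos: [0.5577, 0.151, 0.4042]
tcp_rot: [-180.0, 0.0, 18.2]
wrist_force: [0.7, -0.8, 0.6]
opening: 0.0427
grasp_force: 0.0
```

Request:
carry_out(targets="0 0 0 0 0 -0.975 0;0 0 0 0 0 -0.975 0;0 0 0 0 0 -0.975 0;0 0 0 0 0 -0.975 0;0 0 0 0 0 -0.975 0;0 0 0 0 0 -0.975 0;0 0 0 0 0 -0.975 0;0 0 0 0 0 -0.975 0")

```text
time: 2.77
ee_pos: [0.5572, 0.1494, 0.4042]
tcp_rot: [-180.0, 0.0, 63.1]
wrist_force: [0.1, -0.6, 0.5]
opening: 0.0427
grasp_force: 0.0
```

Request:
carry_out(targets="0 0 0 0 0 -0.975 0;0 0 0 0 0 -0.975 0;0 0 0 0 0 -0.975 0;0 0 0 0 0 -0.975 0;0 0 0 0 0 -0.975 0;0 0 0 0 0 -0.975 0;0 0 0 0 0 -0.975 0;0 0 0 0 0 -0.975 0")

```text
time: 3.43
ee_pos: [0.5572, 0.1494, 0.4042]
tcp_rot: [-179.9, -0.0, 107.8]
wrist_force: [-0.2, -0.3, -0.5]
opening: 0.0427
grasp_force: 0.0
```

Run:
```python
from workcell import monitor,camera
from h import *
import cv2
c=get_calibration("wrist"); im=camera("wrist"); cv2.imwrite("pics/w1.png",im[:,:,::-1])
np.save("w1.npy",c,allow_pickle=True)
o=monitor.get_obs(); print(o["time"],o["ee_pos"],o["tcp_rot"],o["wrist_force"],o["opening"])
V=c["view"];p=V[:3,:3]@[.5555,.15,.144]+V[:3,3];print(p[:2]/p[2]*c["fx"]+[c["cx"],c["cy"]])
```

```text
3.4833 [0.55720761 0.14942181 0.40423594] [-1.79952827e+02 -1.81514928e-03  1.08199082e+02] [ 0.20766992 -0.77662135  0.61828403] 0.04285319946456348
[318.17345752 249.06181129]
```

View pics/w1.png

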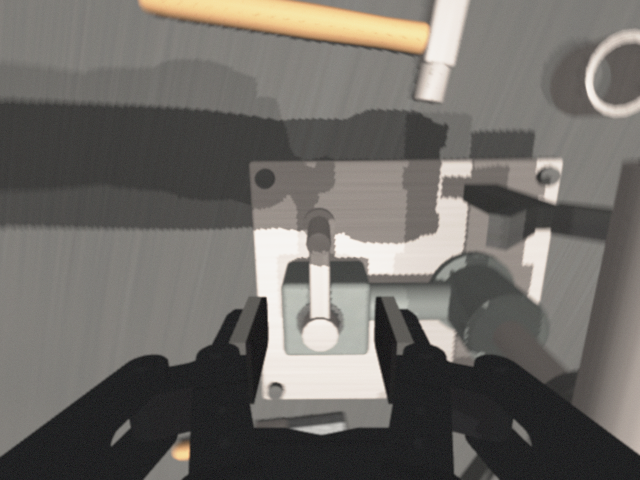

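The wrist view shows the pin centred between the fingers: pin top at about (318,242), hub at (320,333), fingers symmetric about column 319. Now I descend around the pin.

Request:
carry_out(targets="0 0 0.5 0 0 0 0;0 0 0.5 0 0 0 0;0 0 0.5 0 0 0 0;0 0 0.5 0 0 0 0;0 0 0.5 0 0 0 0;0 0 0.4 0 0 0 0;0 0 0.25 0 0 0 0;0 0 0 0 0 0 0")

```text
time: 4.15
ee_pos: [0.5566, 0.1493, 0.2761]
tcp_rot: [-179.8, -0.0, 107.4]
wrist_force: [-0.8, 0.4, -0.8]
opening: 0.0426
grasp_force: 0.0
```

```bash
cat > look.py <<'E'
import sys,cv2,numpy as np
from workcell import monitor,camera
from h import *
np.set_printoptions(precision=4,suppress=True)
ref=cv2.imread("pics/scene0.png")
T=ref[230:285,318:374]
def pos(im):
    s=im[180:380,290:400]; r=cv2.matchTemplate(s,T,cv2.TM_CCOEFF_NORMED); _,m,_,(x,y)=cv2.minMaxLoc(r)
    f=lambda a,b,c:(a-c)/(2*(a-2*b+c)); yy=y+f(r[y-1,x],r[y,x],r[y+1,x]) if 0<y<r.shape[0]-1 else y
    return x+290,yy+180,m
# pipe height scale: flange centre point, raised
c=get_calibration("scene");V=c["view"]
def pr(p): q=V[:3,:3]@p+V[:3,3]; return c["fy"]*q[1]/q[2]+c["cy"]
k=pr(np.array([.77,-.05,.20]))-pr(np.array([.77,-.05,.21]))
im=camera("scene")[:,:,::-1]; o=monitor.get_obs(); x,y,m=pos(im)
P=o["ee_pos"]; A=np.array([.582,.0645]); d=P[:2]-A
print("t",o["time"],"tcp",P,"yaw",o["tcp_rot"][2],"F",o["wrist_force"],"gap",o["opening"])
print("drop mm %.2f"%((y-230)/k*10),"x",x,"score %.3f"%m,"fork r %.4f ang %.3f"%(np.hypot(*d),np.arctan2(d[1],d[0])-np.radians(107.5)))
if len(sys.argv)>1: cv2.imwrite(sys.argv[1],im)
E
python3 look.py
```

```text
t 4.2 tcp [0.5569 0.1494 0.2778] yaw 107.47073989348432 F [ 0.7325 -0.0761  0.4955] gap 0.04271579884551811
drop mm -0.01 x 318 score 1.000 fork r 0.0885 ang -0.018
```

Request:
carry_out(targets="0 0 0 0 0 0 -0.3;0 0 0 0 0 0 -0.3;0 0 0 0 0 0 -0.3;0 0 0 0 0 0 -0.3;0 -0.045 0 0 0 -0.2 -0.3;0 -0.045 0 0 0 -0.2 -0.3;0 -0.045 0 0 0 -0.2 -0.3;0 -0.045 0 0 0 -0.2 -0.3")

```text
time: 4.87
ee_pos: [0.5502, 0.147, 0.2787]
tcp_rot: [-180.0, -0.0, 112.2]
wrist_force: [-0.4, -0.6, 0.6]
opening: 0.0299
grasp_force: 0.0
```

Request:
carry_out(targets="0 -0.034 0 0 0 -0.15 -0.3;0 -0.034 0 0 0 -0.15 -0.3;0 -0.034 0 0 0 -0.15 -0.3;0 -0.034 0 0 0 -0.15 -0.3;0 -0.034 0 0 0 -0.15 -0.3;0 -0.034 0 0 0 -0.15 -0.3;0 0 0 0 0 0 -0.3;0 0 0 0 0 0 -0.3")

```text
time: 5.53
ee_pos: [0.5429, 0.1436, 0.2787]
tcp_rot: [-180.0, 0.0, 117.3]
wrist_force: [0.1, 0.3, -0.2]
opening: 0.0301
grasp_force: 0.0
```

```bash
python3 look.py pics/s1.png; python3 -c "
import cv2;a=cv2.imread('pics/s1.png')[100:320,250:500];cv2.imwrite('pics/s1c.png',cv2.resize(a,None,fx=2.5,fy=2.5))"
```

```text
t 5.5833 tcp [0.5429 0.1436 0.2786] yaw 117.25863578159883 F [-0.4682 -0.5944 -0.4749] gap 0.02980082742684444
drop mm -0.01 x 318 score 1.000 fork r 0.0883 ang 0.153
```

View pics/s1c.png

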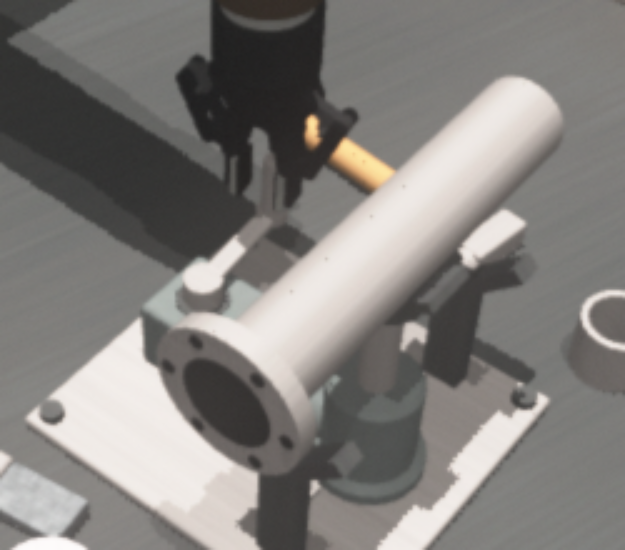

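The pin stands between the fingers at crop (270,180), and the lever has begun to move. Now I creep open in small steps and track the pipe.

Request:
carry_out(targets="0 -0.018 0 0 0 -0.08 -0.3;0 -0.018 0 0 0 -0.08 -0.3;0 -0.018 0 0 0 -0.08 -0.3;0 -0.018 0 0 0 -0.08 -0.3;0 -0.018 0 0 0 -0.08 -0.3;0 -0.018 0 0 0 -0.08 -0.3;0 -0.018 0 0 0 -0.08 -0.3;0 -0.018 0 0 0 -0.08 -0.3")

```text
time: 6.25
ee_pos: [0.5378, 0.1409, 0.2786]
tcp_rot: [-180.0, -0.0, 121.0]
wrist_force: [0.9, 1.0, -0.2]
opening: 0.03
grasp_force: 0.5
```

Request:
carry_out(targets="0 -0.0135 0 0 0 -0.06 -0.3;0 -0.0135 0 0 0 -0.06 -0.3;0 -0.0135 0 0 0 -0.06 -0.3;0 -0.0135 0 0 0 -0.06 -0.3;0 -0.0135 0 0 0 -0.06 -0.3;0 -0.0135 0 0 0 -0.06 -0.3;0 0 0 0 0 0 -0.3;0 0 0 0 0 0 -0.3")

```text
time: 6.92
ee_pos: [0.5351, 0.1392, 0.2787]
tcp_rot: [-180.0, 0.0, 123.0]
wrist_force: [0.8, -0.6, -0.2]
opening: 0.03
grasp_force: 0.0
```

```bash
python3 look.py
```

```text
t 6.9667 tcp [0.5351 0.1391 0.2788] yaw 122.99559114541626 F [-0.6303 -0.0034  0.2608] gap 0.029877178410965908
drop mm -0.00 x 318 score 1.000 fork r 0.0882 ang 0.256
```

Request:
carry_out(targets="0 -0.018 0 0 0 -0.08 -0.3;0 -0.018 0 0 0 -0.08 -0.3;0 -0.018 0 0 0 -0.08 -0.3;0 -0.018 0 0 0 -0.08 -0.3;0 -0.018 0 0 0 -0.08 -0.3;0 0 0 0 0 0 -0.3;0 0 0 0 0 0 -0.3;0 0 0 0 0 0 -0.3")

```text
time: 7.63
ee_pos: [0.5321, 0.1372, 0.2787]
tcp_rot: [-180.0, -0.0, 125.3]
wrist_force: [0.3, 0.3, -0.2]
opening: 0.0298
grasp_force: 0.0
```

```bash
python3 look.py
```

```text
t 7.6833 tcp [0.5321 0.1372 0.2787] yaw 125.29016986731307 F [ 0.5487 -0.1028 -0.1986] gap 0.029758912575397145
drop mm -0.01 x 318 score 1.000 fork r 0.0881 ang 0.296
```

Request:
carry_out(targets="0 -0.018 0 0 0 -0.08 -0.3;0 -0.018 0 0 0 -0.08 -0.3;0 -0.018 0 0 0 -0.08 -0.3;0 -0.018 0 0 0 -0.08 -0.3;0 -0.018 0 0 0 -0.08 -0.3;0 0 0 0 0 0 -0.3;0 0 0 0 0 0 -0.3;0 0 0 0 0 0 -0.3")

```text
time: 8.35
ee_pos: [0.5292, 0.135, 0.2787]
tcp_rot: [-180.0, -0.0, 127.6]
wrist_force: [-1.0, -0.6, -0.3]
opening: 0.0297
grasp_force: 0.0
```

```bash
python3 look.py
```

```text
t 8.4 tcp [0.5292 0.135  0.2787] yaw 127.57962462328301 F [-0.8099 -0.4069  0.6764] gap 0.0301558766123433
drop mm 0.10 x 318 score 1.000 fork r 0.0881 ang 0.337
```

Request:
carry_out(targets="0 -0.018 0 0 0 -0.08 -0.3;0 -0.018 0 0 0 -0.08 -0.3;0 0 0 0 0 0 -0.3;0 0 0 0 0 0 -0.3;0 0 0 0 0 0 -0.3;0 0 0 0 0 0 -0.3;0 0 0 0 0 0 -0.3;0 0 0 0 0 0 -0.3")

```text
time: 9.07
ee_pos: [0.5281, 0.1342, 0.2787]
tcp_rot: [-180.0, -0.0, 128.5]
wrist_force: [1.0, 0.4, -0.2]
opening: 0.0297
grasp_force: 0.2
```

```bash
python3 look.py
```

```text
t 9.1167 tcp [0.5281 0.1342 0.2787] yaw 128.50213025648029 F [-0.5282  0.4859  0.273 ] gap 0.03027529410543494
drop mm 0.09 x 318 score 1.000 fork r 0.0881 ang 0.353
```

Request:
carry_out(targets="0 -0.018 0 0 0 -0.08 -0.3;0 -0.018 0 0 0 -0.08 -0.3;0 -0.018 0 0 0 -0.08 -0.3;0 0 0 0 0 0 -0.3;0 0 0 0 0 0 -0.3;0 0 0 0 0 0 -0.3;0 0 0 0 0 0 -0.3;0 0 0 0 0 0 -0.3")

```text
time: 9.78
ee_pos: [0.5264, 0.1328, 0.2787]
tcp_rot: [-180.0, -0.0, 129.9]
wrist_force: [0.1, 0.3, 0.4]
opening: 0.0295
grasp_force: 0.1
```

```bash
python3 look.py
```

```text
t 9.8333 tcp [0.5264 0.1328 0.2787] yaw 129.8765358168374 F [ 0.2148  0.3263 -0.5569] gap 0.029586417077720275
drop mm 0.09 x 318 score 1.000 fork r 0.0881 ang 0.378
```

Not yet. Continuing with 0.032 to 0.04 steps.

Request:
carry_out(targets="0 -0.018 0 0 0 -0.08 -0.3;0 -0.018 0 0 0 -0.08 -0.3;0 -0.018 0 0 0 -0.08 -0.3;0 -0.018 0 0 0 -0.08 -0.3;0 0 0 0 0 0 -0.3;0 0 0 0 0 0 -0.3;0 0 0 0 0 0 -0.3;0 0 0 0 0 0 -0.3")

```text
time: 10.5
ee_pos: [0.5242, 0.1309, 0.2787]
tcp_rot: [-180.0, -0.0, 131.7]
wrist_force: [0.1, 0.2, -0.6]
opening: 0.03
grasp_force: 0.1
```

```bash
python3 look.py
```

```text
t 10.55 tcp [0.5242 0.1309 0.2787] yaw 131.70595669039147 F [ 0.2156  0.1939 -0.1273] gap 0.030121108364505603
drop mm 0.09 x 318 score 1.000 fork r 0.0880 ang 0.411
```

Request:
carry_out(targets="0 -0.018 0 0 0 -0.08 -0.3;0 -0.018 0 0 0 -0.08 -0.3;0 -0.018 0 0 0 -0.08 -0.3;0 -0.018 0 0 0 -0.08 -0.3;0 0 0 0 0 0 -0.3;0 0 0 0 0 0 -0.3;0 0 0 0 0 0 -0.3;0 0 0 0 0 0 -0.3")

```text
time: 11.22
ee_pos: [0.5221, 0.129, 0.2787]
tcp_rot: [-180.0, -0.0, 133.5]
wrist_force: [-0.6, -0.1, 0.2]
opening: 0.0297
grasp_force: 0.2
```

```bash
python3 look.py
```

```text
t 11.2667 tcp [0.5221 0.129  0.2787] yaw 133.5390136288571 F [0.2629 0.5394 0.3192] gap 0.029645966403747136
drop mm 0.09 x 318 score 1.000 fork r 0.0880 ang 0.444
```

Request:
carry_out(targets="0 -0.018 0 0 0 -0.08 -0.3;0 -0.018 0 0 0 -0.08 -0.3;0 -0.018 0 0 0 -0.08 -0.3;0 -0.018 0 0 0 -0.08 -0.3;0 0 0 0 0 0 -0.3;0 0 0 0 0 0 -0.3;0 0 0 0 0 0 -0.3;0 0 0 0 0 0 -0.3")

```text
time: 11.93
ee_pos: [0.52, 0.127, 0.2787]
tcp_rot: [-180.0, -0.0, 135.4]
wrist_force: [0.2, 0.6, -0.5]
opening: 0.0298
grasp_force: 0.3
```

```bash
python3 look.py
```

```text
t 11.9833 tcp [0.52   0.127  0.2787] yaw 135.37662680085486 F [0.1062 1.1081 0.0122] gap 0.030267026618280523
drop mm 0.11 x 318 score 1.000 fork r 0.0880 ang 0.476
```

Request:
carry_out(targets="0 -0.018 0 0 0 -0.08 -0.3;0 -0.018 0 0 0 -0.08 -0.3;0 -0.018 0 0 0 -0.08 -0.3;0 -0.018 0 0 0 -0.08 -0.3;0 0 0 0 0 0 -0.3;0 0 0 0 0 0 -0.3;0 0 0 0 0 0 -0.3;0 0 0 0 0 0 -0.3")

```text
time: 12.65
ee_pos: [0.518, 0.1249, 0.2787]
tcp_rot: [-180.0, -0.0, 137.2]
wrist_force: [-0.6, 0.7, -0.4]
opening: 0.0299
grasp_force: 0.3
```

```bash
python3 look.py pics/s2.png; python3 -c "
import cv2;a=cv2.imread('pics/s2.png')[100:320,250:500];cv2.imwrite('pics/s2c.png',cv2.resize(a,None,fx=2.5,fy=2.5))"
```

```text
t 12.7 tcp [0.518  0.1249 0.2787] yaw 137.20878297055205 F [-0.3473  0.4709 -0.1421] gap 0.030255614228596055
drop mm 0.10 x 318 score 1.000 fork r 0.0880 ang 0.509
```

View pics/s2c.png

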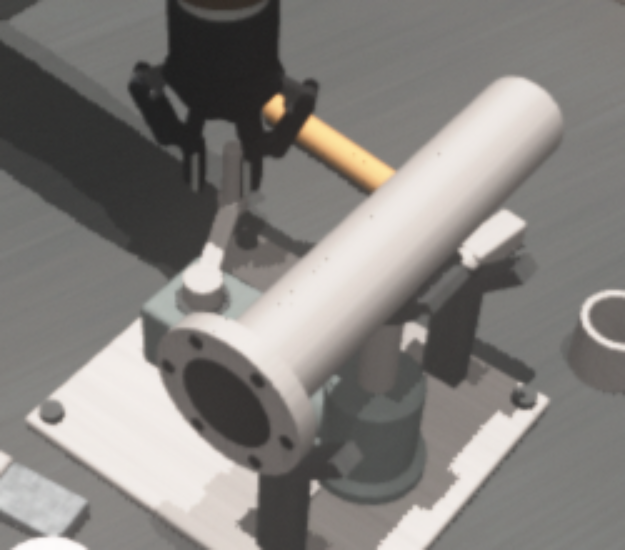

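The pin, at crop (233,165), rides on the right finger, and the lever is at about 0.43 rad with the pipe unmoved. I'll keep going.

Request:
carry_out(targets="0 -0.018 0 0 0 -0.08 -0.3;0 -0.018 0 0 0 -0.08 -0.3;0 -0.018 0 0 0 -0.08 -0.3;0 -0.018 0 0 0 -0.08 -0.3;0 0 0 0 0 0 -0.3;0 0 0 0 0 0 -0.3;0 0 0 0 0 0 -0.3;0 0 0 0 0 0 -0.3")

```text
time: 13.37
ee_pos: [0.5161, 0.1227, 0.2787]
tcp_rot: [-180.0, -0.0, 139.0]
wrist_force: [0.6, 1.4, 0.3]
opening: 0.03
grasp_force: 0.4
```

```bash
python3 look.py
```

```text
t 13.4167 tcp [0.5161 0.1228 0.2787] yaw 139.0422335441182 F [ 0.6948  1.5085 -0.2671] gap 0.029822849027375694
drop mm 0.12 x 318 score 0.999 fork r 0.0880 ang 0.542
```

Request:
carry_out(targets="0 -0.018 0 0 0 -0.08 -0.3;0 -0.018 0 0 0 -0.08 -0.3;0 -0.018 0 0 0 -0.08 -0.3;0 -0.018 0 0 0 -0.08 -0.3;0 0 0 0 0 0 -0.3;0 0 0 0 0 0 -0.3;0 0 0 0 0 0 -0.3;0 0 0 0 0 0 -0.3")

```text
time: 14.08
ee_pos: [0.5142, 0.1205, 0.2787]
tcp_rot: [-180.0, -0.0, 140.9]
wrist_force: [0.5, 0.4, 0.3]
opening: 0.03
grasp_force: 0.4
```

```bash
python3 look.py
```

```text
t 14.1333 tcp [0.5142 0.1205 0.2787] yaw 140.87320791697553 F [ 0.4995  1.029  -0.3898] gap 0.030137399871032648
drop mm 0.12 x 318 score 0.999 fork r 0.0879 ang 0.574
```

Request:
carry_out(targets="0 -0.018 0 0 0 -0.08 -0.3;0 -0.018 0 0 0 -0.08 -0.3;0 -0.018 0 0 0 -0.08 -0.3;0 -0.018 0 0 0 -0.08 -0.3;0 0 0 0 0 0 -0.3;0 0 0 0 0 0 -0.3;0 0 0 0 0 0 -0.3;0 0 0 0 0 0 -0.3")

```text
time: 14.8
ee_pos: [0.5124, 0.1183, 0.2787]
tcp_rot: [-180.0, -0.0, 142.7]
wrist_force: [0.8, 0.4, 0.1]
opening: 0.0299
grasp_force: 0.5
```

```bash
python3 look.py
```

```text
t 14.85 tcp [0.5124 0.1183 0.2787] yaw 142.70729372495032 F [ 0.7971  0.8032 -0.7456] gap 0.029949729484577796
drop mm 0.19 x 318 score 0.999 fork r 0.0879 ang 0.607
```

Request:
carry_out(targets="0 -0.018 0 0 0 -0.08 -0.3;0 -0.018 0 0 0 -0.08 -0.3;0 -0.018 0 0 0 -0.08 -0.3;0 0 0 0 0 0 -0.3;0 0 0 0 0 0 -0.3;0 0 0 0 0 0 -0.3;0 0 0 0 0 0 -0.3;0 0 0 0 0 0 -0.3")

```text
time: 15.52
ee_pos: [0.5112, 0.1166, 0.2787]
tcp_rot: [-180.0, -0.0, 144.1]
wrist_force: [1.7, 0.9, 0.0]
opening: 0.0299
grasp_force: 0.6
```

```bash
python3 look.py
```

```text
t 15.5667 tcp [0.5112 0.1166 0.2787] yaw 144.08367060807828 F [ 0.9449  0.7571 -1.5974] gap 0.029691912275281892
drop mm 0.19 x 318 score 0.999 fork r 0.0879 ang 0.632
```

Request:
carry_out(targets="0 -0.018 0 0 0 -0.08 -0.3;0 -0.018 0 0 0 -0.08 -0.3;0 -0.018 0 0 0 -0.08 -0.3;0 -0.018 0 0 0 -0.08 -0.3;0 0 0 0 0 0 -0.3;0 0 0 0 0 0 -0.3;0 0 0 0 0 0 -0.3;0 0 0 0 0 0 -0.3")

```text
time: 16.23
ee_pos: [0.5095, 0.1142, 0.2787]
tcp_rot: [-180.0, -0.0, 145.9]
wrist_force: [1.5, -0.2, -0.7]
opening: 0.0298
grasp_force: 0.5
```

```bash
python3 look.py
```

```text
t 16.2833 tcp [0.5095 0.1142 0.2787] yaw 145.9141828437973 F [1.6239 0.4409 0.2403] gap 0.029634932479168513
drop mm 0.24 x 318 score 0.999 fork r 0.0879 ang 0.665
```

Request:
carry_out(targets="0 -0.018 0 0 0 -0.08 -0.3;0 -0.018 0 0 0 -0.08 -0.3;0 -0.018 0 0 0 -0.08 -0.3;0 -0.018 0 0 0 -0.08 -0.3;0 0 0 0 0 0 -0.3;0 0 0 0 0 0 -0.3;0 0 0 0 0 0 -0.3;0 0 0 0 0 0 -0.3")

```text
time: 16.95
ee_pos: [0.5079, 0.1118, 0.2787]
tcp_rot: [-180.0, -0.0, 147.7]
wrist_force: [1.2, 1.2, 0.1]
opening: 0.03
grasp_force: 0.6
```

```bash
python3 look.py
```

```text
t 17.0 tcp [0.5079 0.1118 0.2787] yaw 147.7494712345512 F [ 1.7906  0.9627 -0.1356] gap 0.03022071430781468
drop mm 0.27 x 318 score 0.999 fork r 0.0879 ang 0.697
```

Request:
carry_out(targets="0 -0.018 0 0 0 -0.08 -0.3;0 -0.018 0 0 0 -0.08 -0.3;0 -0.018 0 0 0 -0.08 -0.3;0 -0.018 0 0 0 -0.08 -0.3;0 0 0 0 0 0 -0.3;0 0 0 0 0 0 -0.3;0 0 0 0 0 0 -0.3;0 0 0 0 0 0 -0.3")

```text
time: 17.67
ee_pos: [0.5064, 0.1094, 0.2787]
tcp_rot: [-180.0, -0.0, 149.6]
wrist_force: [2.3, 0.5, -0.2]
opening: 0.0301
grasp_force: 0.7
```

```bash
python3 look.py
```

```text
t 17.7167 tcp [0.5064 0.1094 0.2787] yaw 149.58202317153678 F [ 0.8999  0.9296 -0.241 ] gap 0.030079883163757957
drop mm 0.37 x 318 score 0.999 fork r 0.0879 ang 0.730
```

Request:
carry_out(targets="0 -0.018 0 0 0 -0.08 -0.3;0 -0.018 0 0 0 -0.08 -0.3;0 -0.018 0 0 0 -0.08 -0.3;0 0 0 0 0 0 -0.3;0 0 0 0 0 0 -0.3;0 0 0 0 0 0 -0.3;0 0 0 0 0 0 -0.3;0 0 0 0 0 0 -0.3")

```text
time: 18.38
ee_pos: [0.5053, 0.1075, 0.2787]
tcp_rot: [-180.0, -0.0, 151.0]
wrist_force: [2.2, 1.2, -0.0]
opening: 0.0301
grasp_force: 0.8
```

```bash
python3 look.py
```

```text
t 18.4333 tcp [0.5053 0.1075 0.2787] yaw 150.95858222627626 F [ 1.6636  0.6656 -0.2091] gap 0.029614258136160716
drop mm 1.75 x 318 score 0.998 fork r 0.0879 ang 0.754
```

Sinking has started at about 2 to 3 mm/s. I'll open another 0.02 rad.

Request:
carry_out(targets="0 -0.015 0 0 0 -0.07 -0.3;0 -0.015 0 0 0 -0.07 -0.3;0 -0.015 0 0 0 -0.07 -0.3;0 0 0 0 0 0 -0.3;0 0 0 0 0 0 -0.3;0 0 0 0 0 0 -0.3;0 0 0 0 0 0 -0.3;0 0 0 0 0 0 -0.3")

```text
time: 19.1
ee_pos: [0.5045, 0.1059, 0.2787]
tcp_rot: [-180.0, 0.0, 152.2]
wrist_force: [1.3, 0.8, -0.3]
opening: 0.0304
grasp_force: 0.9
```

```bash
python3 look.py
```

```text
t 19.15 tcp [0.5045 0.1059 0.2787] yaw 152.16038134970478 F [2.2987 1.053  0.0745] gap 0.030098586718433597
drop mm 6.41 x 318 score 0.998 fork r 0.0879 ang 0.775
```

Request:
carry_out(targets="0 0 0 0 0 0 -0.3;0 0 0 0 0 0 -0.3;0 0 0 0 0 0 -0.3;0 0 0 0 0 0 -0.3;0 0 0 0 0 0 -0.3;0 0 0 0 0 0 -0.3;0 0 0 0 0 0 -0.3;0 0 0 0 0 0 -0.3")

```text
time: 19.82
ee_pos: [0.5045, 0.1059, 0.2787]
tcp_rot: [-180.0, -0.0, 152.2]
wrist_force: [1.7, 0.2, 0.4]
opening: 0.0295
grasp_force: 0.6
```

```bash
python3 look.py
```

```text
t 19.8667 tcp [0.5045 0.1059 0.2787] yaw 152.1661254430581 F [ 1.6092  1.2276 -0.061 ] gap 0.02999252938080289
drop mm 12.51 x 318 score 0.991 fork r 0.0879 ang 0.774
```

A steady 8.5 mm/s, which is right. Holding.

Request:
carry_out(targets="0 0 0 0 0 0 -0.3;0 0 0 0 0 0 -0.3;0 0 0 0 0 0 -0.3;0 0 0 0 0 0 -0.3;0 0 0 0 0 0 -0.3;0 0 0 0 0 0 -0.3;0 0 0 0 0 0 -0.3;0 0 0 0 0 0 -0.3")

```text
time: 20.53
ee_pos: [0.5045, 0.106, 0.2787]
tcp_rot: [-180.0, -0.0, 152.2]
wrist_force: [1.5, 1.0, 0.1]
opening: 0.0297
grasp_force: 0.5
```

Request:
carry_out(targets="0 0 0 0 0 0 -0.3;0 0 0 0 0 0 -0.3;0 0 0 0 0 0 -0.3;0 0 0 0 0 0 -0.3;0 0 0 0 0 0 -0.3;0 0 0 0 0 0 -0.3;0 0 0 0 0 0 -0.3;0 0 0 0 0 0 -0.3")

```text
time: 21.2
ee_pos: [0.5045, 0.1059, 0.2787]
tcp_rot: [-180.0, -0.0, 152.2]
wrist_force: [0.8, 0.7, 0.3]
opening: 0.0294
grasp_force: 0.4
```

```bash
python3 look.py
```

```text
t 21.25 tcp [0.5045 0.1059 0.2787] yaw 152.1654553349021 F [0.4204 0.8884 0.2527] gap 0.029744832954633114
drop mm 23.98 x 318 score 0.982 fork r 0.0879 ang 0.774
```

Request:
carry_out(targets="0 0 0 0 0 0 -0.3;0 0 0 0 0 0 -0.3;0 0 0 0 0 0 -0.3;0 0 0 0 0 0 -0.3;0 0 0 0 0 0 -0.3;0 0 0 0 0 0 -0.3;0 0 0 0 0 0 -0.3;0 0 0 0 0 0 -0.3")

```text
time: 21.92
ee_pos: [0.5045, 0.1059, 0.2787]
tcp_rot: [-180.0, -0.0, 152.2]
wrist_force: [0.4, -1.2, -0.1]
opening: 0.0298
grasp_force: 0.3
```

Request:
carry_out(targets="0 0 0 0 0 0 -0.3;0 0 0 0 0 0 -0.3;0 0 0 0 0 0 -0.3;0 0 0 0 0 0 -0.3;0 0 0 0 0 0 -0.3;0 0 0 0 0 0 -0.3;0 0 0 0 0 0 -0.3;0 0 0 0 0 0 -0.3")

```text
time: 22.58
ee_pos: [0.5045, 0.1059, 0.2787]
tcp_rot: [-180.0, 0.0, 152.2]
wrist_force: [1.4, 0.6, 0.3]
opening: 0.03
grasp_force: 0.3
```

```bash
python3 look.py
```

```text
t 22.6333 tcp [0.5045 0.1059 0.2787] yaw 152.16584691344892 F [ 1.3188  0.858  -0.0364] gap 0.030152242038371597
drop mm 35.25 x 318 score 0.970 fork r 0.0879 ang 0.774
```

Request:
carry_out(targets="0 0 0 0 0 0 -0.3;0 0 0 0 0 0 -0.3;0 0 0 0 0 0 -0.3;0 0 0 0 0 0 -0.3;0 0 0 0 0 0 -0.3;0 0 0 0 0 0 -0.3;0 0 0 0 0 0 -0.3;0 0 0 0 0 0 -0.3")

```text
time: 23.3
ee_pos: [0.5045, 0.1059, 0.2787]
tcp_rot: [-180.0, -0.0, 152.2]
wrist_force: [-0.0, 0.4, -0.2]
opening: 0.0297
grasp_force: 0.2
```

Request:
carry_out(targets="0 0 0 0 0 0 -0.3;0 0 0 0 0 0 -0.3;0 0 0 0 0 0 -0.3;0 0 0 0 0 0 -0.3;0 0 0 0 0 0 -0.3;0 0 0 0 0 0 -0.3;0 0 0 0 0 0 -0.3;0 0 0 0 0 0 -0.3")

```text
time: 23.97
ee_pos: [0.5045, 0.1059, 0.2787]
tcp_rot: [-180.0, -0.0, 152.2]
wrist_force: [-0.5, -0.6, 0.2]
opening: 0.0299
grasp_force: 0.2
```

```bash
python3 look.py
```

```text
t 24.0167 tcp [0.5045 0.1059 0.2787] yaw 152.16635481087638 F [-0.4982  1.2048  0.1129] gap 0.030145886048731484
drop mm 46.22 x 318 score 0.953 fork r 0.0879 ang 0.774
```

Request:
carry_out(targets="0 0 0 0 0 0 -0.3;0 0 0 0 0 0 -0.3;0 0 0 0 0 0 -0.3;0 0 0 0 0 0 -0.3;0 0 0 0 0 0 -0.3;0 0 0 0 0 0 -0.3;0 0 0 0 0 0 -0.3;0 0 0 0 0 0 -0.3")

```text
time: 24.68
ee_pos: [0.5045, 0.106, 0.2787]
tcp_rot: [180.0, -0.0, 152.2]
wrist_force: [1.0, -0.4, 0.4]
opening: 0.0298
grasp_force: 0.2
```

Request:
carry_out(targets="0 0 0 0 0 0 -0.3;0 0 0 0 0 0 -0.3;0 0 0 0 0 0 -0.3;0 0 0 0 0 0 -0.3;0 0 0 0 0 0 -0.3;0 0 0 0 0 0 -0.3;0 0 0 0 0 0 -0.3;0 0 0 0 0 0 -0.3")

```text
time: 25.35
ee_pos: [0.5045, 0.1059, 0.2787]
tcp_rot: [180.0, 0.0, 152.2]
wrist_force: [0.1, 1.1, 0.6]
opening: 0.03
grasp_force: 0.2
```

```bash
python3 look.py
```

```text
t 25.4 tcp [0.5045 0.1059 0.2787] yaw 152.16502794137298 F [ 0.3459 -0.4848  0.7068] gap 0.029947314108460396
drop mm 57.22 x 318 score 0.933 fork r 0.0879 ang 0.774
```

Request:
carry_out(targets="0 0 0 0 0 0 -0.3;0 0 0 0 0 0 -0.3;0 0 0 0 0 0 -0.3;0 0 0 0 0 0 -0.3;0 0 0 0 0 0 -0.3;0 0 0 0 0 0 -0.3;0 0 0 0 0 0 -0.3;0 0 0 0 0 0 -0.3")

```text
time: 26.07
ee_pos: [0.5045, 0.1059, 0.2787]
tcp_rot: [180.0, 0.0, 152.2]
wrist_force: [0.1, -0.1, 0.0]
opening: 0.03
grasp_force: 0.2
```

Request:
carry_out(targets="0 0 0 0 0 0 -0.3;0 0 0 0 0 0 -0.3;0 0 0 0 0 0 -0.3;0 0 0 0 0 0 -0.3;0 0 0 0 0 0 -0.3;0 0 0 0 0 0 -0.3;0 0 0 0 0 0 -0.3;0 0 0 0 0 0 -0.3")

```text
time: 26.73
ee_pos: [0.5045, 0.1059, 0.2787]
tcp_rot: [180.0, 0.0, 152.2]
wrist_force: [0.5, 0.5, 0.0]
opening: 0.0302
grasp_force: 0.2
```

```bash
python3 look.py
```

```text
t 26.7833 tcp [0.5045 0.106  0.2787] yaw 152.16967158966477 F [ 0.1366 -1.5298 -0.1131] gap 0.029294075767160213
drop mm 64.95 x 318 score 0.903 fork r 0.0879 ang 0.774
```

Request:
carry_out(targets="0 0 0 0 0 0 -0.3;0 0 0 0 0 0 -0.3;0 0 0 0 0 0 -0.3;0 0 0 0 0 0 -0.3;0 0 0 0 0 0 -0.3;0 0 0 0 0 0 -0.3;0 0 0 0 0 0 -0.3;0 0 0 0 0 0 -0.3")

```text
time: 27.45
ee_pos: [0.5045, 0.1059, 0.2787]
tcp_rot: [-180.0, -0.0, 152.2]
wrist_force: [0.7, 0.5, -0.3]
opening: 0.03
grasp_force: 0.2
```

```bash
python3 look.py pics/s3.png; python3 -c "
import cv2;a=cv2.imread('pics/s3.png')[100:340,250:500];cv2.imwrite('pics/s3c.png',cv2.resize(a,None,fx=2.4,fy=2.4))"
```

```text
t 27.5 tcp [0.5045 0.1059 0.2787] yaw 152.16741690618127 F [-1.6816  0.4256  0.106 ] gap 0.029951438918740497
drop mm 64.96 x 318 score 0.903 fork r 0.0879 ang 0.774
```

View pics/s3c.png

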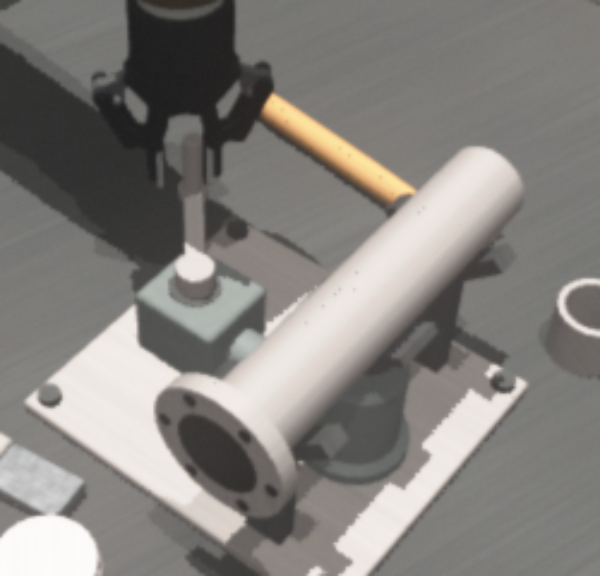

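The pipe has dropped 65 mm and is stationary in the rests. Now I push the lever back.

Request:
carry_out(targets="0 0.044 0 0 0 0.2 -0.3;0 0.044 0 0 0 0.2 -0.3;0 0.044 0 0 0 0.2 -0.3;0 0.044 0 0 0 0.2 -0.3;0 0.044 0 0 0 0.2 -0.3;0 0.044 0 0 0 0.2 -0.3;0 0.044 0 0 0 0.2 -0.3;0 0.044 0 0 0 0.2 -0.3")

```text
time: 28.17
ee_pos: [0.5119, 0.1179, 0.2786]
tcp_rot: [-180.0, 0.0, 142.9]
wrist_force: [-2.1, -4.0, -0.3]
opening: 0.03
grasp_force: 1.9
```

Request:
carry_out(targets="0 0.044 0 0 0 0.2 -0.3;0 0.044 0 0 0 0.2 -0.3;0 0.044 0 0 0 0.2 -0.3;0 0.044 0 0 0 0.2 -0.3;0 0.044 0 0 0 0.2 -0.3;0 0.044 0 0 0 0.2 -0.3;0 0.044 0 0 0 0.2 -0.3;0 0.044 0 0 0 0.2 -0.3")

```text
time: 28.83
ee_pos: [0.5212, 0.1286, 0.2787]
tcp_rot: [-180.0, -0.0, 133.7]
wrist_force: [-2.5, -3.2, 1.8]
opening: 0.0299
grasp_force: 2.3
```

```bash
python3 look.py
```

```text
t 28.8833 tcp [0.5214 0.1288 0.2787] yaw 133.64625689382774 F [-2.6551 -2.0736 -0.0689] gap 0.03001746052914319
drop mm 64.96 x 318 score 0.903 fork r 0.0884 ang 0.451
```

Request:
carry_out(targets="0 0.044 0 0 0 0.2 -0.3;0 0.044 0 0 0 0.2 -0.3;0 0.044 0 0 0 0.2 -0.3;0 0.044 0 0 0 0.2 -0.3;0 0.044 0 0 0 0.2 -0.3;0 0.044 0 0 0 0.2 -0.3;0 0.044 0 0 0 0.2 -0.3;0 0.044 0 0 0 0.2 -0.3")

```text
time: 29.55
ee_pos: [0.532, 0.1376, 0.2786]
tcp_rot: [-180.0, -0.0, 124.5]
wrist_force: [-3.5, -4.5, 1.6]
opening: 0.03
grasp_force: 2.6
```

Request:
carry_out(targets="0 0.044 0 0 0 0.2 -0.3;0 0.044 0 0 0 0.2 -0.3;0 0.044 0 0 0 0.2 -0.3;0 0.044 0 0 0 0.2 -0.3;0 0.044 0 0 0 0.2 -0.3;0 0.044 0 0 0 0.2 -0.3;0 0.044 0 0 0 0.2 -0.3;0 0.044 0 0 0 0.2 -0.3")

```text
time: 30.22
ee_pos: [0.5441, 0.1447, 0.2786]
tcp_rot: [-180.0, 0.0, 115.4]
wrist_force: [-4.4, -5.4, 1.5]
opening: 0.0298
grasp_force: 2.8
```

Request:
carry_out(targets="0 0.022 0 0 0 0.1 -0.3;0 0.022 0 0 0 0.1 -0.3;0 0.022 0 0 0 0.1 -0.3;0 0.022 0 0 0 0.1 -0.3;0 0.022 0 0 0 0.1 -0.3;0 0.022 0 0 0 0.1 -0.3;0 0.022 0 0 0 0.1 -0.3;0 0.022 0 0 0 0.1 -0.3")

```text
time: 30.88
ee_pos: [0.5504, 0.1474, 0.2786]
tcp_rot: [-180.0, 0.0, 110.8]
wrist_force: [-5.1, -5.3, 1.9]
opening: 0.0299
grasp_force: 2.9
```

```bash
python3 look.py
```

```text
t 30.9333 tcp [0.5505 0.1475 0.2786] yaw 110.7793787776888 F [-3.5206 -4.122   2.232 ] gap 0.029978234659008122
drop mm 64.96 x 318 score 0.903 fork r 0.0887 ang 0.057
```

Request:
carry_out(targets="0 0.022 0 0 0 0.1 -0.3;0 0.022 0 0 0 0.1 -0.3;0 0.022 0 0 0 0.1 -0.3;0 0.022 0 0 0 0.1 -0.3;0 0.022 0 0 0 0.1 -0.3;0 0.022 0 0 0 0.1 -0.3;0 0.022 0 0 0 0.1 -0.3;0 0 0 0 0 0 -0.3")

```text
time: 31.6
ee_pos: [0.5563, 0.1495, 0.2786]
tcp_rot: [-180.0, 0.0, 106.8]
wrist_force: [-3.9, -4.5, 3.0]
opening: 0.03
grasp_force: 2.5
```

Request:
carry_out(targets="0 0.01 0 0 0 0 -0.3;0 0.01 0 0 0 0 -0.3;0 0.01 0 0 0 0 -0.3;0 0.01 0 0 0 0 -0.3;0 0.01 0 0 0 0 -0.3;0 0 0 0 0 0 -0.3;0 0 0 0 0 0 -0.3;0 0 0 0 0 0 -0.3")

```text
time: 32.27
ee_pos: [0.558, 0.1502, 0.2787]
tcp_rot: [-180.0, -0.0, 106.9]
wrist_force: [-4.2, -3.4, 2.5]
opening: 0.0298
grasp_force: 2.9
```

```bash
python3 look.py
```

```text
t 32.3167 tcp [0.558  0.1502 0.2786] yaw 106.85317185754873 F [-6.3135 -3.4007  2.2381] gap 0.029860975387948584
drop mm 64.97 x 318 score 0.903 fork r 0.0890 ang -0.033
```

Request:
carry_out(targets="0 0.01 0 0 0 0 -0.3;0 0.01 0 0 0 0 -0.3;0 0.01 0 0 0 0 -0.3;0 0.01 0 0 0 0 -0.3;0 0 0 0 0 0 -0.3;0 0 0 0 0 0 -0.3;0 0 0 0 0 0 -0.3;0 0 0 0 0 0 -0.3")

```text
time: 32.98
ee_pos: [0.5595, 0.1508, 0.2787]
tcp_rot: [-180.0, -0.0, 106.9]
wrist_force: [-5.0, -2.4, 2.2]
opening: 0.0299
grasp_force: 3.1
```

Request:
carry_out(targets="0 0.01 0 0 0 0 -0.3;0 0.01 0 0 0 0 -0.3;0 0.01 0 0 0 0 -0.3;0 0 0 0 0 0 -0.3;0 0 0 0 0 0 -0.3;0 0 0 0 0 0 -0.3;0 0 0 0 0 0 -0.3;0 0 0 0 0 0 -0.3")

```text
time: 33.65
ee_pos: [0.5606, 0.1512, 0.2786]
tcp_rot: [-179.9, -0.1, 106.9]
wrist_force: [-6.4, -1.9, 2.4]
opening: 0.0297
grasp_force: 3.1
```

Request:
carry_out(targets="0 0.01 0 0 0 0 -0.3;0 0 0 0 0 0 -0.3;0 0.01 0 0 0 0 -0.3;0 0 0 0 0 0 -0.3;0 0 0 0 0 0 -0.3;0 0 0 0 0 0 -0.3;0 0 0 0 0 0 -0.3;0 0 0 0 0 0 -0.3")

```text
time: 34.32
ee_pos: [0.5613, 0.1515, 0.2787]
tcp_rot: [-179.9, -0.1, 106.9]
wrist_force: [-6.4, -2.2, 3.4]
opening: 0.0299
grasp_force: 3.2
```

Request:
carry_out(targets="0 0.01 0 0 0 0 -0.3;0 0 0 0 0 0 -0.3;0 0.01 0 0 0 0 -0.3;0 0 0 0 0 0 -0.3;0 0 0 0 0 0 -0.3;0 0 0 0 0 0 -0.3;0 0 0 0 0 0 -0.3;0 0 0 0 0 0 -0.3")

```text
time: 34.98
ee_pos: [0.5621, 0.1518, 0.2787]
tcp_rot: [-179.9, -0.1, 106.9]
wrist_force: [-6.7, -0.8, 2.7]
opening: 0.0295
grasp_force: 3.3
```

Request:
carry_out(targets="0 0.01 0 0 0 0 -0.3;0 0 0 0 0 0 -0.3;0 0.01 0 0 0 0 -0.3;0 0 0 0 0 0 -0.3;0 0 0 0 0 0 -0.3;0 0 0 0 0 0 -0.3;0 0 0 0 0 0 -0.3;0 0 0 0 0 0 -0.3")

```text
time: 35.65
ee_pos: [0.5624, 0.1519, 0.2786]
tcp_rot: [-179.9, -0.1, 106.9]
wrist_force: [-9.7, -2.1, 4.4]
opening: 0.03
grasp_force: 5.2
```

```bash
python3 look.py pics/s4.png; python3 -c "
import cv2;a=cv2.imread('pics/s4.png')[130:260,290:430];b=cv2.imread('pics/scene0.png')[130:260,290:430];import numpy as np
cv2.imwrite('pics/s4c.png',cv2.resize(np.hstack([a,b]),None,fx=2.8,fy=2.8))"
```

```text
t 35.7 tcp [0.5624 0.1519 0.2786] yaw 106.87054865581187 F [-10.028   -2.0932   3.6643] gap 0.0299689952690739
drop mm 64.98 x 318 score 0.903 fork r 0.0896 ang -0.084
```

View pics/s4c.png

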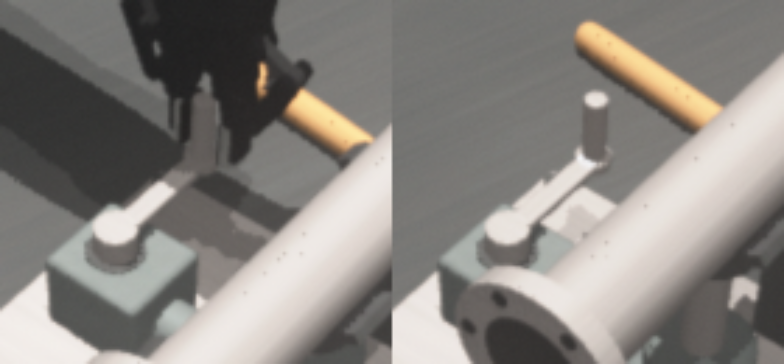

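The force jumped to 10 N while the motion stalled, and the pin is at column 203, the same as in the initial picture, so the lever is on its seat. I'll back off to the middle of the gap and then lift away.

Request:
carry_out(targets="0 0.005 0 0 0 0 -0.3;0 0 0 0 0 0 -0.3;0 -0.04 0 0 0 0 -0.3;0 -0.04 0 0 0 0 -0.3;0 -0.04 0 0 0 0 -0.3;0 -0.04 0 0 0 0 -0.2;0 -0.03 0 0 0 0 0;0 0 0 0 0 0 0")

```text
time: 36.37
ee_pos: [0.556, 0.1495, 0.2788]
tcp_rot: [180.0, -0.0, 106.9]
wrist_force: [-0.2, 0.6, -0.1]
opening: 0.0433
grasp_force: 0.0
```

Request:
carry_out(targets="0 0 -0.2 0 0 0 0;0 0 -0.4 0 0 0 0;0 0 -0.5 0 0 0 0;0 0 -0.5 0 0 0 0;0 0 -0.5 0 0 0 0;0 0 -0.5 0 0 0 0;0 0 -0.4 0 0 0 0;0 0 0 0 0 0 0")

```text
time: 37.03
ee_pos: [0.5562, 0.1495, 0.403]
tcp_rot: [179.7, 0.0, 106.9]
wrist_force: [1.7, -0.4, -0.7]
opening: 0.043
grasp_force: 0.0
```

```bash
python3 look.py pics/s5.png; python3 -c "
import cv2,numpy as np
a=cv2.imread('pics/s5.png')[130:260,290:430];b=cv2.imread('pics/scene0.png')[130:260,290:430]
cv2.imwrite('pics/s5c.png',cv2.resize(np.hstack([a,b]),None,fx=2.8,fy=2.8))"
```

```text
t 37.0833 tcp [0.5563 0.1495 0.4009] yaw 106.89363958762468 F [ 0.1312 -0.3205  0.4289] gap 0.04299689620944512
drop mm 64.95 x 318 score 0.903 fork r 0.0888 ang -0.012
```

View pics/s5c.png

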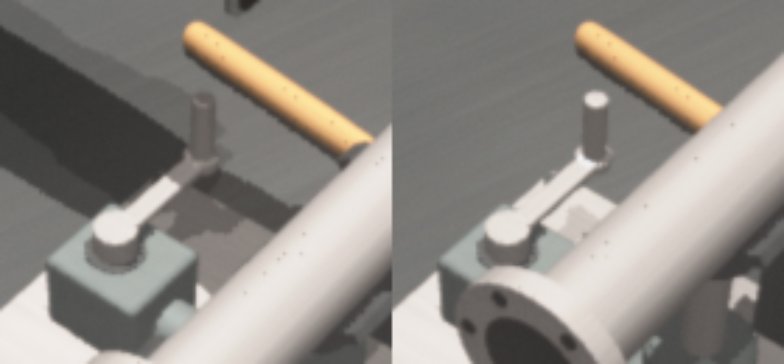

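The pin at (203,100) matches its starting place (595-392, 100), so the valve is shut. The pipe is down and the arm is clear, so I'm handing in.

```bash
python3 -c "
from workcell import bot;print(bot.job_done())"
```

```text
the job is handed in; nothing more can be done
None
```

I handed the job in at about 37 s; no verdict came back. The pipe sank about 65 mm at about 8.5 mm/s and lies still in the rests, the valve is back on its seat (peak force read about 11 N), and the arm is clear.

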